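# Change over the drain valves

## Task

Of the two drain valves, one stands open (lever in line with its pipe, or partly so) and the other is shut (lever square across its pipe). First shut the open one fully; then push the round catch pan along the bench, without lifting it, until it is centred under the outlet of the other valve; and only then open that other valve fully. Leave the pan there, and do not disturb the fitting, the impeller or the wrench.

Things in the scene. Friction and masses are not known exactly. Their poses are not given: they have to be found in the camera images.
- stand_a: Fixed steel valve stand A, open (fully or partly) at the start; left or right varies. Origin: on the bench straight below its outlet, a down spout 36 mm across, mouth 90 mm up. A level pipe (axis 145 mm up, 28 mm thick, valve body 56 mm thick 18 to 82 mm from the spout) runs along the body's +x to a 40 mm post, 173 mm tall, 175 mm from the spout, on a 90 mm square foot plate 10 mm thick. z up.
- pivot_a (a point): On the vertical turning axis of handle A, 190 mm above the bench, 50 mm along the stand's +x from the spout; the nut there rises to 201 mm. Axes as the stand's.
- grip_a (a point): Point on lever handle A, 95 mm from its axis, 190 mm above the bench. Straight level lever: a black sleeve 14 mm thick, 22 mm tall (179 to 201 mm up), from 40 to 130 mm from the axis. Its y points outward along the lever. Can be pushed with closed fingertips; free below it down to the pipe (173 mm up at the valve, 161 mm at the spout).
- handle_a (a joint): Angle of handle A, rad, growing anticlockwise from above. 0 (stop): shut, lever square across the pipe along the stand's +y. 1.571 (stop): fully open, lever in line with the pipe along the stand's -x, over the spout. Stiff: needs about 0.4 N m (4 N at the grip point); stays where it is left.
- stand_b: Fixed steel valve stand B, shut at the start; left or right varies. Origin: on the bench straight below its outlet, a down spout 36 mm across, mouth 90 mm up. A level pipe (axis 145 mm up, 28 mm thick, valve body 56 mm thick 18 to 82 mm from the spout) runs along the body's +x to a 40 mm post, 173 mm tall, 175 mm from the spout, on a 90 mm square foot plate 10 mm thick. z up.
- pivot_b (a point): On the vertical turning axis of handle B, 190 mm above the bench, 50 mm along the stand's +x from the spout; the nut there rises to 201 mm. Axes as the stand's.
- grip_b (a point): Point on lever handle B, 95 mm from its axis, 190 mm above the bench. Straight level lever: a black sleeve 14 mm thick, 22 mm tall (179 to 201 mm up), from 40 to 130 mm from the axis. Its y points outward along the lever. Can be pushed with closed fingertips; free below it down to the pipe (173 mm up at the valve, 161 mm at the spout).
- handle_b (a joint): Angle of handle B, rad, growing anticlockwise from above. 0 (stop): shut, lever square across the pipe along the stand's +y. 1.571 (stop): fully open, lever in line with the pipe along the stand's -x, over the spout. Stiff: needs about 0.4 N m (4 N at the grip point); stays where it is left.
- pan: Loose round aluminium catch pan, open at the top, standing on the bench: 170 mm across at the rim, 156 mm at the foot, 40 mm tall, walls 4 mm, about 0.4 kg. Origin at the centre of its underside; z up. It slides under the spouts with 50 mm to spare; centred under an outlet it stays clear of the foot plate.
- fitting: Bystander: upright turned steel pipe fitting, 68 mm across at the foot, 92 mm tall; origin at the centre of its underside.
- impeller: Bystander: flat aluminium pump impeller, 116 mm across, 34 mm tall at the hub; origin at the centre of its underside.
- wrench: Bystander: steel wrench lying flat, 200 mm long along its x; origin about mid-length on the bench.
Mind the look-alikes: they are no part of the job. Leave any orange look-alike of the pan alone.

How it is judged:
By the outcome, as a careful person would: the job done as asked, in the order asked, and still so for the second after the job is handed in, with the robot touching nothing.
It also fails if it takes over 62 s, if anything falls off the work surface, if the arm or the gripper's body presses on something with over 40 N, if the wrist force passes 120 N, or if a joint passes its speed limit or range.

## Robot

A 6-joint arm with a two-finger parallel gripper is mounted at the origin on the work surface. World frame = base frame: x ahead of the robot, y to its left, z up, the work surface at z = 0. Lengths are in m, angles in degrees, forces in N, time in s.
With the tool pointing down it reaches from about 0.35 to 0.775 m from the base axis. Payload 7.3 kg.
Tool frame: the origin (TCP) lies at the very end of the fingers, on their centre line; the grasp point (between the pads) lies 19 mm behind it (robot.pinch_z is the distance from the TCP to the grasp point, in m); z points along the fingers, y is the line along which they close (so a half turn about z gives the same grasp; the last joint's range is limited). The gripper opens to 92 mm and grips with 3 to 60 N. Pads are 19 mm wide; open, the fingers measure 130 mm over their backs; the gripper's body (75 mm by 190 mm) begins 47 mm behind the grasp point.
Start: joints at [66.291, 19.595, 87.324, -0, 73.075, -8.365], TCP at [0.139, 0.506, 0.227] pointing down, gripper open.
Joint ranges: [-145.02, 145.02], [-44.19, 115.74], [2.07, 154.8], [-57.11, 237.11], [16.16, 152.29], [-177.93, 177.93]. Speed limits (degrees/s): [147.25, 147.25, 180, 180, 180, 180].

## Interface

Orientations are given as a 3x3 rotation matrix whose columns are the frame's x, y, z axes.
In Python, from station import robot, vision, ticket gives the robot as it stands. The module is installed in compiled form; this text tells all that it offers.
- The arm moves only by the shell command python3 -m crank 'ROWS'. ROWS is JSON, a list of rows, each a list of 7 numbers: the shift along the tool's x, y, z in m, then the turn, a rotation vector about the tool's x, y, z in rad, then the opening, from 0 (shut) to 1 (fully open). A call has 1 to 20 rows; each row shifts and turns the commanded pose from where the row before left it, along the tool's axes as they then stand; what a row does not reach is not made up. A row lasts 1/10 s, in which the tool goes at most 50 mm and 8.59 degrees, less where a joint would pass 70% of its speed; a pose out of reach is approached as far as the arm can. A call with a gripper value outside its range is refused whole. The fingers move at their own pace and stop on an object; the grip force is fixed at half the most. Time passes only in rows, so rows that do not move let the fingers close. It gives the time, the measured TCP pose, the force, the opening and the grip force at its end, in the units of the state.
- robot.observe(): the state, without advancing time (a new reading comes with each control period).
- vision.snapshot(name): name is "side" or "top" or "wrist"; returns the picture (420x560x3 uint8, red, green, blue); there is no depth.
- vision.camera_info(name): a dict with "fx", "fy", "cx", "cy" (pixels), "eye" and "rotation" of the camera in the world; the wrist camera has in their place "hand_eye" (4x4, takes a point from camera to tool coordinates, whose origin is the TCP and whose axes are the flange's). Camera axes: x right, y down, z forward; pixel columns grow to the right and rows downward; lengths in m; the calibration is good to about 2 mm. A picture is of the moment at which its call begins: read the wrist's pose just before it. camera_info takes no time and is no camera call.
- ticket.hand_in(): hands the job in; it is judged then, once.
The state is a dict: "clock": time; "joint_positions": joint angles; "qd": joint speeds; "joint_efforts": joint torques, N m; "eef_pos": TCP position; "tcp_rot": TCP orientation; "force": force on the tool from outside, world axes, zero at the start; "wrist_torque": the same for the moment, N m; "finger_gap": opening from 0.0 (shut) to 1.0 (fully open); "grip_force": force on a finger pad.
Only numpy, scipy, OpenCV 4.12 (cv2) and the standard library are available. Lean on these libraries where they do the work, as an engineer would, in place of code of your own. Each camera call takes 0.05 s, during which the arm holds its last target. There are 200 camera calls.

## Working session

There is one attempt and no reset: what is moved stays moved. The work goes in short steps, Python scripts to look and compute and a shell command to move; the robot and the scene stay as the last step left them, time stands still between calls to the robot, and variables do not carry over. Pictures are saved under pics/ and viewed, at most 10 in all, crops included, and the job is handed in when it is done.

```bash
mkdir -p pics; python3 - <<'E'
from station import robot, vision
import cv2, numpy as np
for n in ("top","side"):
    im=vision.snapshot(n); cv2.imwrite(f"pics/{n}0.png",cv2.cvtColor(im,cv2.COLOR_RGB2BGR))
    print(n,vision.camera_info(n))
o=robot.observe(); print(o["clock"],o["tcp_rot"],o["eef_pos"])
E
```

```text
top {'fx': 428.2868507117823, 'fy': 428.2868507117823, 'cx': 278.6935245464267, 'cy': 205.7059703831269, 'eye': array([ 0.21139494, -0.01248834,  1.32564842]), 'rotation': array([[ 9.26265279e-04, -9.80261100e-01,  1.97705129e-01],
       [-9.99972675e-01,  5.42074785e-04,  7.37267059e-03],
       [-7.33431315e-03, -1.97706556e-01, -9.80233812e-01]])}
side {'fx': 484.8548748920014, 'fy': 484.8548748920014, 'cx': 278.613558993745, 'cy': 208.0164043468482, 'eye': array([-0.33899353, -0.85786341,  0.92355778]), 'rotation': array([[ 0.74211137, -0.36150866,  0.56443087],
       [-0.67006237, -0.42141262,  0.61108741],
       [ 0.0169449 , -0.8316988 , -0.55496845]])}
0.1 [[-9.64358510e-01  2.64598469e-01 -5.60728849e-04]
 [ 2.64598972e-01  9.64357772e-01 -1.21306240e-03]
 [ 2.19768770e-04 -1.31819532e-03 -9.99999107e-01]] [0.13874867 0.50596995 0.22613098]
```

View pics/top0.png

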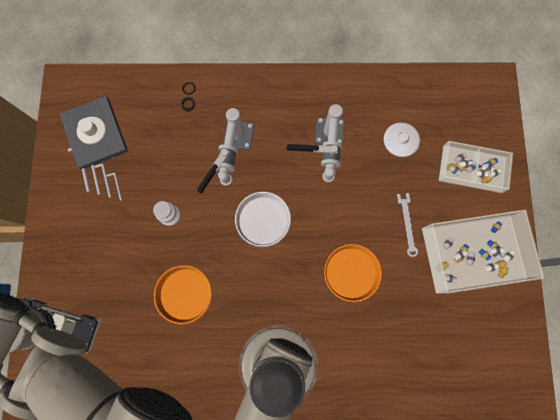

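View pics/side0.png

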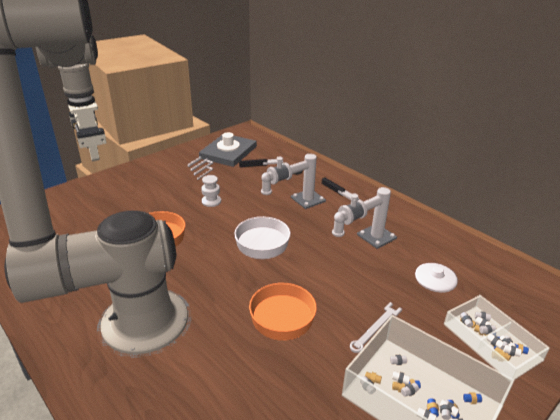

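The top view shows the left valve (body ~(227,160), black lever to (200,190)) standing partly open, so it is A. The right valve (body ~(331,148), lever to (289,148)) is square across its pipe, so it is B. There are three pan-like objects: silver (263,219), orange (183,294) and orange (353,272). The silver aluminium one is the pan, because the orange ones are the look-alikes. The fitting is at (166,213), the impeller at (402,139) and the wrench at (407,225).

```bash
cat > h.py <<'E'
from station import robot, vision
import cv2, numpy as np
def ray(n,u,v,z):
    c=vision.camera_info(n); d=c["rotation"]@np.array([(u-c["cx"])/c["fx"],(v-c["cy"])/c["fy"],1])
    return c["eye"]+d*(z-c["eye"][2])/d[2]
def proj(n,p):
    c=vision.camera_info(n); q=c["rotation"].T@(np.array(p)-c["eye"]); return q[:2]/q[2]*c["fx"]+[c["cx"],c["cy"]]
def blob(m,box):
    x0,y0,x1,y1=box; k=np.zeros_like(m); k[y0:y1,x0:x1]=m[y0:y1,x0:x1]
    cs,_=cv2.findContours(k,cv2.RETR_EXTERNAL,cv2.CHAIN_APPROX_NONE)
    return max(cs,key=cv2.contourArea)
def lever(im,box):
    m=(im.max(2)<45).astype(np.uint8); c=blob(m,box); r=cv2.minAreaRect(c); b=cv2.boxPoints(r)
    i=np.argsort([np.linalg.norm(b[0]-b[j]) for j in (1,3)])
    n=(1,3)[i[0]]; f=[j for j in range(1,4) if j!=n]
    e1=(b[0]+b[n])/2; e2=(b[f[0]]+b[f[1]])/2
    return e1,e2
E
python3 - <<'E'
from h import *
im=cv2.cvtColor(cv2.imread("pics/top0.png"),cv2.COLOR_BGR2RGB)
for n,b in (("A",(190,155,225,200)),("B",(280,138,320,158))):
    e=lever(im,b); print(n,e,[ray("top",*p,.195).round(4) for p in e])
hsv=cv2.cvtColor(im,cv2.COLOR_RGB2HSV)
m=((hsv[...,1]<60)&(hsv[...,2]>110)).astype(np.uint8)
c=blob(m,(228,185,300,255)); (x,y),r=cv2.minEnclosingCircle(c); print("pan",x,y,r,ray("top",x,y,.04)); print(cv2.fitEllipse(c))
cr=cv2.resize(im[90:260,150:350],None,fx=4,fy=3.5,interpolation=cv2.INTER_CUBIC)
cr=cv2.resize(im[95:245,160:350],None,fx=4,fy=4,interpolation=cv2.INTER_CUBIC)
cv2.imwrite("pics/crop0.png",cv2.cvtColor(cr,cv2.COLOR_RGB2BGR))
for n,u,v in (("fit",166,213),("imp",402,139),("wr1",404,197),("wr2",412,252),("or1",183,294),("or2",353,272)): print(n,ray("top",u,v,.04 if n[0]in"oi" else 0.05 if n[0]=='f' else 0)[:2].round(3))
E
```

```text
A (array([198.87073, 191.56342], dtype=float32), array([215.74634, 165.48294], dtype=float32)) [array([0.4787, 0.2128, 0.195 ]), array([0.5523, 0.1691, 0.195 ])]
B (array([287. , 147.5], dtype=float32), array([317. , 147.5], dtype=float32)) [array([ 0.6038, -0.0268,  0.195 ]), array([ 0.6037, -0.1098,  0.195 ])]
pan 262.2677001953125 218.6327362060547 28.239643096923828 [0.43057655 0.04715752 0.04      ]
((262.3204040527344, 218.82131958007812), (54.51551055908203, 55.52943801879883), 66.3696060180664)
fit [0.446 0.339]
imp [ 0.685 -0.392]
wr1 [ 0.507 -0.399]
wr2 [ 0.333 -0.414]
or1 [0.206 0.279]
or2 [ 0.27  -0.223]
```

View pics/crop0.png

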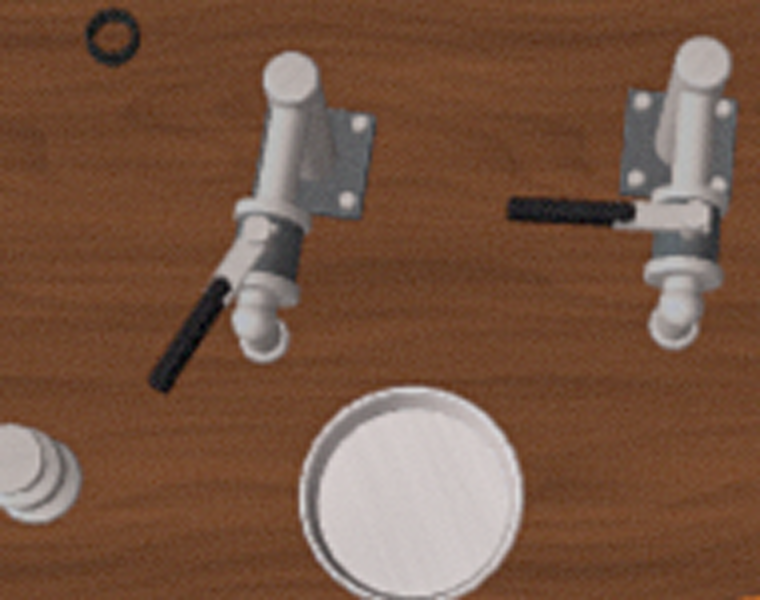

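The crop confirms it. Lever A is part open and points down-left from its nut at crop (263,228). Lever B is square, with its nut at (703,215). The post tops are at (291,80) and (703,63). The silver pan is centred near (412,495), with nothing between it and the right outlet at (675,325).

```bash
python3 - <<'E'
from h import *
f=lambda x,y,z: ray("top",160+(x-1.5)/4,95+(y-1.5)/4,z)[:2]
for n,pv,po,sp in (("A",(263,228),(291,80),(264,342)),("B",(703,215),(703,63),(674,328))):
    p=f(*pv,.201);q=f(*po,.173);s=f(*sp,.09)
    d=(q-p)/np.linalg.norm(q-p)
    print(n,"piv",p,"post",q,"dist",np.linalg.norm(q-p),"spoutpix",s,"yaw",np.degrees(np.arctan2(d[1],d[0])),"spout from piv",p-.05*d,"from post",q-.175*d)
# pan foot/rim check in side
im=cv2.cvtColor(cv2.imread("pics/side0.png"),cv2.COLOR_BGR2RGB)
hsv=cv2.cvtColor(im,cv2.COLOR_RGB2HSV)
E
```

```text
A piv [0.59010945 0.14282188] post [0.71071104 0.12941424] dist 0.12134458032517274 spoutpix [0.53852013 0.15513012] yaw -6.3436965349277665 spout from piv [0.5404156 0.1483465] from post [0.53678257 0.14875039]
B piv [ 0.59899997 -0.15978205] post [ 0.72305411 -0.16633388] dist 0.12422703522322942 spoutpix [ 0.54898538 -0.15049823] yaw -3.0232244304037788 spout from piv [ 0.54906956 -0.15714502] from post [ 0.54829767 -0.15710425]
```

```bash
cat > plan.py <<'E'
# plan.py x0 y0 z0 phi0 | way...: prints rows for moves between poses (tool down, phi = heading of tool x)
import numpy as np, json
from station import robot
def here():
    o=robot.observe(); R=np.array(o["tcp_rot"]); return np.r_[o["eef_pos"],np.degrees(np.arctan2(R[1,0],R[0,0]))]
def rows(ways,g,start=None,step=.045,arc=None):
    p=here() if start is None else np.array(start,float); out=[]
    for w in ways:
        w=np.array(w,float); d=w-p; n=int(max(1,np.ceil(max(np.linalg.norm(d[:3])/step,abs(d[3])/8.3))))
        for k in range(n):
            a=p+d*k/n; b=p+d*(k+1)/n; f=np.radians(a[3]); s=b-a
            out.append([round(v,4) for v in (s[0]*np.cos(f)+s[1]*np.sin(f), s[0]*np.sin(f)-s[1]*np.cos(f), -s[2],0,0,-np.radians(s[3]))]+[g])
        p=w
    for i in range(0,len(out),20): print(json.dumps(out[i:i+20]).replace(" ",""))
    return p
def arc(piv,r,off,a0,a1,z,side,n):
    "waypoints at radius r, offset off to the ccw(+1)/cw(-1) side of a lever turning a0->a1; tool x points to that side"
    W=[]
    for a in np.linspace(a0,a1,n+1):
        t=np.radians(a); u=np.array([np.cos(t),np.sin(t)]); m=side*np.array([-u[1],u[0]])
        W.append([*(np.array(piv)+r*u+off*m),z,a+side*90])
    return W
E
python3 - <<'E'
from plan import *
W=arc((.589,.145),.09,.035,149,149,.182,1,1)[0]
e=rows([[W[0],W[1],.226,W[3]],W],0); print(e, here())
A=arc((.589,.145),.09,.017,149,84.0,.182,1,9)
print(rows(A,0,e))
E
```

```text
[[-0.0394,-0.0217,0.0,0,0,-0.118,0],[-0.0366,-0.0262,0.0,0,0,-0.118,0],[-0.0333,-0.0303,0.0,0,0,-0.118,0],[-0.0295,-0.034,0.0,0,0,-0.118,0],[-0.0253,-0.0372,0.0,0,0,-0.118,0],[-0.0207,-0.0399,0.0,0,0,-0.118,0],[-0.0159,-0.0421,0.0,0,0,-0.118,0],[-0.0108,-0.0437,0.0,0,0,-0.118,0],[-0.0056,-0.0446,0.0,0,0,-0.118,0],[-0.0003,-0.045,0.0,0,0,-0.118,0],[0.005,-0.0447,0.0,0,0,-0.118,0],[-0.0,0.0,0.044,0,0,-0.0,0]]
[4.93828610e-01 1.61352571e-01 1.82000000e-01 2.39000000e+02] [1.38748671e-01 5.05969945e-01 2.26130981e-01 1.64656875e+02]
[[-0.018,-0.0,-0.0,0,0,-0.0,0],[-0.0114,0.0014,-0.0,0,0,0.1261,0],[-0.0114,0.0014,-0.0,0,0,0.1261,0],[-0.0114,0.0014,-0.0,0,0,0.1261,0],[-0.0114,0.0014,-0.0,0,0,0.1261,0],[-0.0114,0.0014,-0.0,0,0,0.1261,0],[-0.0114,0.0014,-0.0,0,0,0.1261,0],[-0.0114,0.0014,-0.0,0,0,0.1261,0],[-0.0114,0.0014,-0.0,0,0,0.1261,0],[-0.0114,0.0014,-0.0,0,0,0.1261,0]]
[  0.58150069   0.23628395   0.182      174.        ]
```

```bash
python3 -m crank '[[-0.0394,-0.0217,0,0,0,-0.118,0],[-0.0366,-0.0262,0,0,0,-0.118,0],[-0.0333,-0.0303,0,0,0,-0.118,0],[-0.0295,-0.034,0,0,0,-0.118,0],[-0.0253,-0.0372,0,0,0,-0.118,0],[-0.0207,-0.04,0,0,0,-0.118,0],[-0.0159,-0.042,0,0,0,-0.118,0],[-0.0108,-0.0437,0,0,0,-0.118,0],[-0.0056,-0.0446,0,0,0,-0.118,0],[0,-0.045,0,0,0,-0.118,0],[0.005,-0.0447,0,0,0,-0.118,0],[0,0,0,0,0,0,0],[0,0,0,0,0,0,0]]'; python3 - <<'E'
from plan import *
import sys
h=here(); h[3]%=360; print(h)
W=arc((.589,.145),.09,.035,149,149,.182,1,1)[0]
rows([W],0,h)
E
```

```text
clock: 1.4
eef_pos: [0.4939, 0.1608, 0.226]
tcp_rot: [[-0.518, -0.856, -0.002], [-0.856, 0.518, 0.0], [0.001, 0.002, -1.0]]
force: [0.0, 0.3, -1.6]
finger_gap: 0.008
grip_force: 0.0
[4.93902184e-01 1.60835327e-01 2.25984847e-01 2.38823013e+02]
[[-0.0004,0.0003,0.044,0,0,-0.0031,0]]
```

Accurate. Now lower and sweep lever A shut.

```bash
python3 -m crank '[[0,0,0.022,0,0,0,0],[0,0,0.022,0,0,0,0],[-0.009,0,0,0,0,0,0],[-0.009,0,0,0,0,0,0],[-0.0114,0.0014,0,0,0,0.126,0],[-0.0114,0.0014,0,0,0,0.126,0],[-0.0114,0.0014,0,0,0,0.126,0],[-0.0114,0.0014,0,0,0,0.126,0],[-0.0114,0.0014,0,0,0,0.126,0],[-0.0114,0.0014,0,0,0,0.126,0],[-0.0114,0.0014,0,0,0,0.126,0],[-0.0114,0.0014,0,0,0,0.126,0],[-0.0114,0.0014,0,0,0,0.126,0],[0,0,0,0,0,0,0]]'
```

```text
clock: 2.8
eef_pos: [0.582, 0.2381, 0.1837]
tcp_rot: [[-0.995, 0.104, 0.002], [0.104, 0.995, 0.001], [-0.001, 0.001, -1.0]]
force: [0.2, -0.3, 0.7]
finger_gap: 0.008
grip_force: 0.0
```

```bash
python3 -m crank '[[-0.003,0,0,0,0,0,0],[0,0,0,0,0,0,0]]' | grep -E "eef|^force"; python3 -m crank '[[-0.003,0,0,0,0,0,0],[0,0,0,0,0,0,0]]'| grep -E "eef|^force"; python3 -m crank '[[-0.003,0,0,0,0,0,0],[0,0,0,0,0,0,0]]'| grep -E "eef|^force"
```

```text
eef_pos: [0.5836, 0.2373, 0.1836]
force: [-3.1, 3.3, 0.6]
eef_pos: [0.5847, 0.2372, 0.1835]
force: [-10.5, 5.3, 3.0]
eef_pos: [0.5849, 0.2372, 0.1835]
force: [-20.4, 4.5, 9.5]
```

Force climbs with no more motion, so the stop is reached. I'll back off, raise the tool and check.

```bash
python3 -m crank '[[0.02,0,0,0,0,0,0],[0.025,0,0,0,0,0,0],[0,0,-0.04,0,0,0,0],[0.045,0,-0.01,0,0,0,1],[0.045,0,0,0,0,0,1],[0.045,0,0,0,0,0,1],[0,0,0,0,0,0,1],[0,0,0,0,0,0,1]]'; python3 - <<'E'
from h import *
im=vision.snapshot("top")
cr=cv2.resize(im[95:245,160:350],None,fx=4,fy=4,interpolation=cv2.INTER_CUBIC)
cv2.imwrite("pics/crop1.png",cv2.cvtColor(cr,cv2.COLOR_RGB2BGR))
E
```

```text
clock: 4.2
eef_pos: [0.4112, 0.2542, 0.2341]
tcp_rot: [[-0.995, 0.1, 0.003], [0.1, 0.995, 0.001], [-0.003, 0.001, -1.0]]
force: [0.5, 0.3, -0.2]
finger_gap: 0.392
grip_force: 0.0
```

View pics/crop1.png

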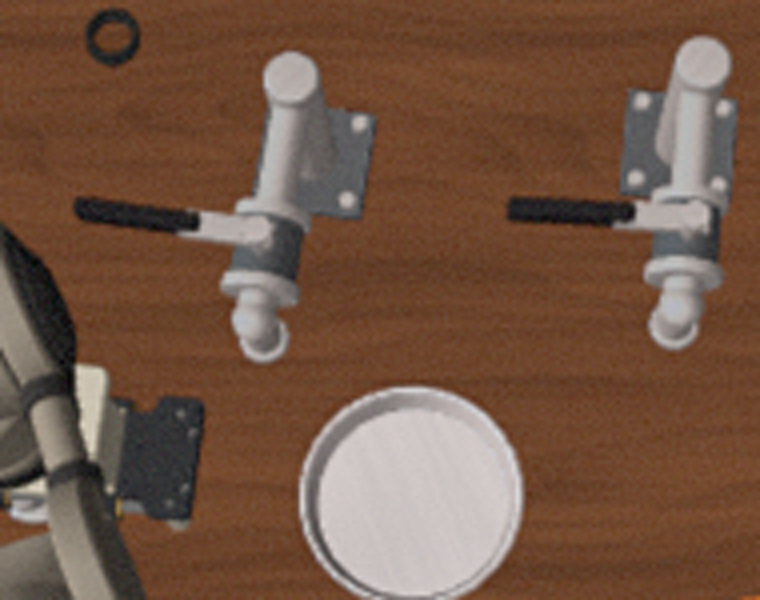

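Lever A now lies square (crop (75,207) to (265,232)), and B is still square and untouched. The pan hasn't moved. Next I'll straddle the pan from behind with open fingers and push along −70°.

```bash
python3 - <<'E'
from plan import *
h=here(); h[3]%=360
print(h)
e=rows([[.395,.146,.234,110]],1,h)
e=rows([[.395,.146,.012,110]],1,e)
d=np.array([np.cos(np.radians(-70)),np.sin(np.radians(-70))])
q=np.array([.493,-.125])-.081*d
print("leg1 len",np.linalg.norm(q-e[:2]), q)
E
```

```text
[  0.41207092   0.25412109   0.23385203 174.17152844]
[[0.0008,-0.0137,-0.0,0,0,0.14,1],[-0.0012,-0.0136,-0.0,0,0,0.14,1],[-0.0031,-0.0133,-0.0,0,0,0.14,1],[-0.0049,-0.0128,-0.0,0,0,0.14,1],[-0.0066,-0.012,-0.0,0,0,0.14,1],[-0.0082,-0.0109,-0.0,0,0,0.14,1],[-0.0097,-0.0097,-0.0,0,0,0.14,1],[-0.0109,-0.0082,-0.0,0,0,0.14,1]]
[[0.0,0.0,0.0444,0,0,-0.0,1],[0.0,0.0,0.0444,0,0,-0.0,1],[0.0,0.0,0.0444,0,0,-0.0,1],[0.0,0.0,0.0444,0,0,-0.0,1],[0.0,0.0,0.0444,0,0,-0.0,1]]
leg1 len 0.20717553612050515 [ 0.46529637 -0.0488849 ]
```

```bash
python3 -m crank '[[0.0008,-0.0137,0,0,0,0.14,1],[-0.0012,-0.0136,0,0,0,0.14,1],[-0.003,-0.0133,0,0,0,0.14,1],[-0.005,-0.0128,0,0,0,0.14,1],[-0.0066,-0.012,0,0,0,0.14,1],[-0.0082,-0.011,0,0,0,0.14,1],[-0.0097,-0.0097,0,0,0,0.14,1],[-0.011,-0.0082,0,0,0,0.14,1],[0,0,0.04,0,0,0,1],[0,0,0.04,0,0,0,1],[0,0,0.04,0,0,0,1],[0,0,0.04,0,0,0,1],[0,0,0.03,0,0,0,1],[0,0,0.02,0,0,0,1],[0,0,0.012,0,0,0,1],[0,0,0,0,0,0,1]]'; python3 - <<'E'
from h import *
im=vision.snapshot("wrist")
cv2.imwrite("pics/w1.png",cv2.cvtColor(im,cv2.COLOR_RGB2BGR))
E
```

```text
clock: 5.85
eef_pos: [0.3944, 0.1451, 0.0091]
tcp_rot: [[-0.34, 0.94, -0.002], [0.94, 0.34, -0.001], [0.0, -0.002, -1.0]]
force: [-0.2, 0.4, 0.4]
finger_gap: 0.998
grip_force: 0.0
```

View pics/w1.png

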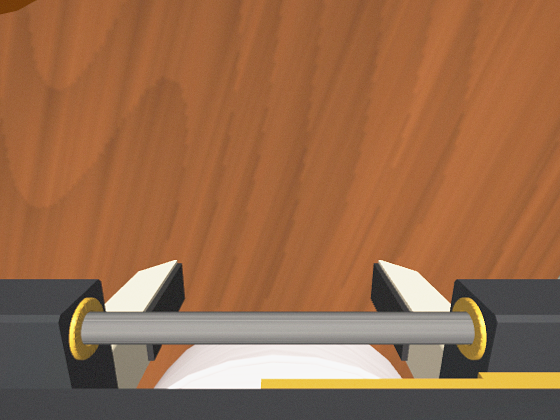

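The wrist view shows the pan's edge centred between the open fingers (px 160–410), so I'll push.

```bash
python3 -m crank '[[-0.012,0,0,0,0,0,1],[-0.012,0,0,0,0,0,1],[-0.015,0,0,0,0,0,1],[-0.015,0,0,0,0,0,1],[-0.015,0,0,0,0,0,1],[-0.015,0,0,0,0,0,1],[-0.015,0,0,0,0,0,1],[-0.015,0,0,0,0,0,1],[-0.015,0,0,0,0,0,1],[-0.015,0,0,0,0,0,1],[-0.015,0,0,0,0,0,1],[-0.015,0,0,0,0,0,1],[-0.013,0,0,0,0,0,1],[-0.01,0,0,0,0,0,1],[-0.006,0,0,0,0,0,1],[-0.003,0,0,0,0,0,1],[0,0,0,0,0,0,1]]'; python3 - <<'E'
from h import *
im=vision.snapshot("top"); s=vision.snapshot("side")
a=cv2.resize(im[100:300,220:420],(560,560)); b=cv2.resize(s[150:350,200:440],None,fx=1,fy=1)
c=np.zeros((560,800,3),np.uint8); c[:,:560]=a; c[:200,560:800]=b
cv2.imwrite("pics/p1.png",cv2.cvtColor(c,cv2.COLOR_RGB2BGR))
E
```

```text
clock: 7.6
eef_pos: [0.4642, -0.0486, 0.0108]
tcp_rot: [[-0.34, 0.94, 0.0], [0.94, 0.34, -0.0], [-0.0, 0.0, -1.0]]
force: [-1.2, 2.2, 2.8]
finger_gap: 0.999
grip_force: 1.3
```

View pics/p1.png

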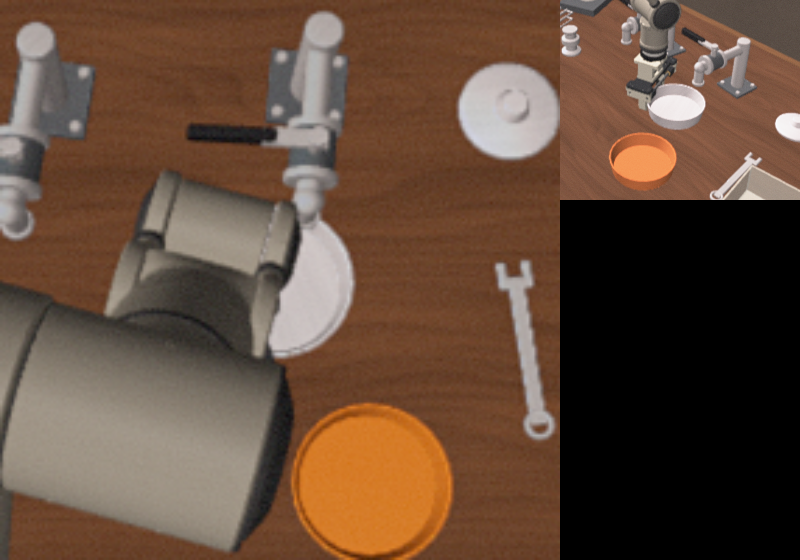

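The top view (crop) shows the pan at about (280,285), in front of the fingers, with its right edge at x≈354 and bottom edge at y≈357. Nothing else has moved.

```bash
python3 - <<'E'
from h import *; from plan import *
r=ray("top",220+354/2.8,100+280/2.8,.04); b=ray("top",220+283/2.8,100+357/2.8,.04); print("pan est", b[0]+.085, r[1]+.085)
h=here(); print(h)
t=np.radians(-70); pc=h[:2]+.081*np.array([np.cos(t),np.sin(t)]); print("kin",pc)
tgt=np.array([.5485,-.156]); v=tgt-pc; a=np.degrees(np.arctan2(v[1],v[0])); print(v,a,np.linalg.norm(v))
W=[]
for ang in np.linspace(-70,a,7)[1:]:
    t=np.radians(ang); W.append([*(pc-.083*np.array([np.cos(t),np.sin(t)])),.0108,ang+180])
e=rows(W,1,h); print(e)
E
```

```text
pan est 0.4882843869319526 -0.12555003266275233
[ 4.64186431e-01 -4.84466986e-02  1.07015453e-02  1.09893530e+02]
kin [ 0.49189006 -0.1245618 ]
[ 0.05660994 -0.0314382 ] -29.045503317404382 0.06475372863134075
[[0.0014,-0.0099,-0.0001,0,0,-0.121,1],[-0.0006,-0.0099,-0.0,0,0,-0.1191,1],[-0.0006,-0.0099,-0.0,0,0,-0.1191,1],[-0.0006,-0.0099,-0.0,0,0,-0.1191,1],[-0.0006,-0.0099,-0.0,0,0,-0.1191,1],[-0.0006,-0.0099,-0.0,0,0,-0.1191,1]]
[ 4.19328607e-01 -8.42649626e-02  1.08000000e-02  1.50954497e+02]
```

Kinematics and vision agree. Swing round the pan, then push 0.05 m along −29° and re-measure.

```bash
python3 -m crank '[[0.002,-0.01,0,0,0,-0.12,1],[-0.0006,-0.01,0,0,0,-0.119,1],[-0.0006,-0.01,0,0,0,-0.119,1],[-0.0006,-0.01,0,0,0,-0.119,1],[-0.0006,-0.01,0,0,0,-0.119,1],[-0.0006,-0.01,0,0,0,-0.119,1],[-0.01,0,0,0,0,0,1],[-0.012,0,0,0,0,0,1],[-0.012,0,0,0,0,0,1],[-0.01,0,0,0,0,0,1],[-0.006,0,0,0,0,0,1],[0,0,0,0,0,0,1]]'; python3 - <<'E'
from h import *; from plan import *
h=here(); t=np.radians(h[3]+180); print(h, "kin", h[:2]+.081*np.array([np.cos(t),np.sin(t)]))
im=vision.snapshot("top"); s=vision.snapshot("side")
c=np.zeros((560,800,3),np.uint8); c[:,:400]=cv2.resize(im[100:240,260:360],(400,560)); c[:,400:]=cv2.resize(s[170:310,280:380],(400,560))
cv2.imwrite("pics/p2.png",cv2.cvtColor(c,cv2.COLOR_RGB2BGR))
E
```

```text
clock: 8.9
eef_pos: [0.4631, -0.1086, 0.0107]
tcp_rot: [[-0.873, 0.488, 0.001], [0.488, 0.873, -0.001], [-0.001, 0.0, -1.0]]
force: [0.6, 0.0, 0.0]
finger_gap: 1.0
grip_force: 0.1
[ 4.63149076e-01 -1.08636321e-01  1.06551310e-02  1.50792986e+02] kin [ 0.53385093 -0.14816161]
```

View pics/p2.png

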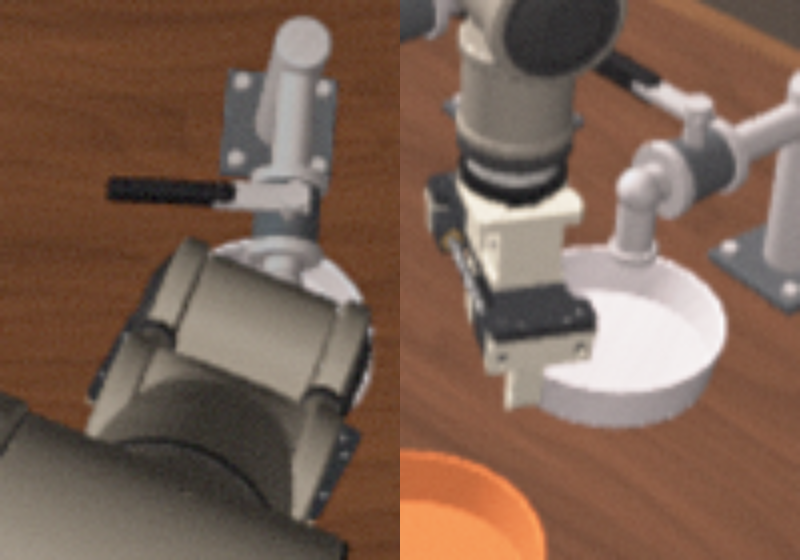

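Both views show the pan almost under spout B: side crop, spout at (633,250) over the rim's back edge. There is clear space around the gripper, and about 16 mm remains.

```bash
python3 -m crank '[[-0.006,0,0,0,0,0,1],[-0.006,0,0,0,0,0,1],[-0.003,0,0,0,0,0,1],[0,0,0,0,0,0,1],[0.02,0,0,0,0,0,1],[0.04,0,0,0,0,0,1],[0.04,0,-0.02,0,0,0,1],[0.04,0,-0.04,0,0,0,1],[0.02,0.04,-0.03,0,0,0,1],[0.01,0.04,-0.03,0,0,0,1],[0,0.04,0,0,0,0,1],[0,0,0,0,0,0,1]]'; python3 - <<'E'
from h import *
im=vision.snapshot("top"); s=vision.snapshot("side")
c=np.zeros((600,800,3),np.uint8); c[:,:400]=cv2.resize(im[90:240,280:380],(400,600),interpolation=cv2.INTER_CUBIC); c[:,400:]=cv2.resize(s[170:320,290:390],(400,600),interpolation=cv2.INTER_CUBIC)
cv2.imwrite("pics/p3.png",cv2.cvtColor(c,cv2.COLOR_RGB2BGR))
E
```

```text
clock: 10.2
eef_pos: [0.392, 0.069, 0.1251]
tcp_rot: [[-0.875, 0.483, 0.008], [0.483, 0.875, 0.001], [-0.006, 0.004, -1.0]]
force: [0.6, -0.1, -0.7]
finger_gap: 0.997
grip_force: 0.0
```

View pics/p3.png

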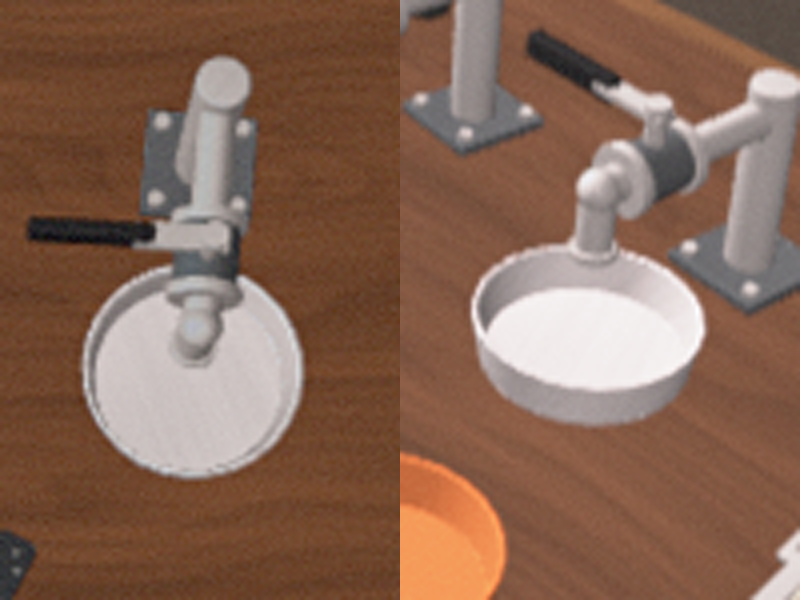

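Pan in place: top crop, rim centre ≈(193,370) and mouth ring ≈(193,347). Side crop, rim centre ≈(588,316) and mouth ring ≈(594,250). I'll turn these into positions.

```bash
python3 - <<'E'
from h import *
T=lambda x,y,z: ray("top",280+(x-1.5)/4,90+(y-1.5)/4,z)[:2].round(4)
S=lambda x,y,z: ray("side",290+(x-400-1.5)/4,170+(y-1.5)/4,z)[:2].round(4)
# rim edges -> circle fit on plane z=.04
def circ(P):
    A=np.c_[2*P,np.ones(len(P))]; s=np.linalg.lstsq(A,(P**2).sum(1),rcond=None)[0]; return s[:2].round(4),np.sqrt(s[2]+s[:2]@s[:2]).round(4)
print("pan top",circ(np.array([T(83,365,.04),T(303,365,.04),T(193,477,.04),T(115,295,.04),T(280,305,.04),T(118,445,.04),T(270,445,.04)])))
print("pan side",circ(np.array([S(471,308,.04),S(706,328,.04),S(585,389,.04),S(505,259,.04),S(660,265,.04),S(500,358,.04),S(680,370,.04)])))
print("spout top",T(193,347,.09),"side",S(594,250,.09))
p=T(222,235,.201);q=T(222,82,.173);d=(q-p)/np.linalg.norm(q-p);print("piv",p,"post",q,"sp",p-.05*d,q-.175*d)
print("side piv",S(659,101,.201),"post",S(775,84,.173))
# bolts of plate B (z~.013): top & side
print("plate",np.mean([T(163,122,.014),T(245,128,.014),T(155,199,.014),T(239,205,.014)],0))
E
```

```text
pan top (array([ 0.5464, -0.1551]), np.float64(0.0848))
pan side (array([ 0.5475, -0.1523]), np.float64(0.0858))
spout top [ 0.5498 -0.1498] side [ 0.5553 -0.1454]
piv [ 0.599  -0.1591] post [ 0.7238 -0.1656] sp [ 0.54906768 -0.15649936] [ 0.54903688 -0.15649775]
side piv [ 0.6023 -0.1516] post [ 0.7228 -0.165 ]
plate [ 0.72425  -0.167625]
```

The pan (≈0.547,−0.154) is within about 4 mm of the outlet axis (≈0.549,−0.155), which is good. Now valve B.

```bash
python3 - <<'E'
from plan import *
h=here(); print(h)
A=arc((.5995,-.157),.09,.040,87,87,.182,-1,1)[0]; print(A)
e=rows([[h[0],h[1],.245,h[3]],[A[0],A[1],.245,A[3]]],0,h)
B=arc((.5995,-.157),.09,.017,87,177,.182,-1,11)
rows(B,0,A)
E
```

```text
[3.89135636e-01 6.64213445e-02 1.23532253e-01 1.50992943e+02]
[np.float64(0.644155417452048), np.float64(-0.06921678012180613), 0.182, np.float64(-3.0)]
[[0.0,0.0,-0.0405,0,0,-0.0,0],[0.0,0.0,-0.0405,0,0,-0.0,0],[0.0,0.0,-0.0405,0,0,-0.0,0],[-0.0152,0.0003,-0.0,0,0,0.1415,0],[-0.015,0.0024,-0.0,0,0,0.1415,0],[-0.0145,0.0045,-0.0,0,0,0.1415,0],[-0.0137,0.0065,-0.0,0,0,0.1415,0],[-0.0127,0.0084,-0.0,0,0,0.1415,0],[-0.0114,0.0101,-0.0,0,0,0.1415,0],[-0.0098,0.0116,-0.0,0,0,0.1415,0],[-0.0081,0.0129,-0.0,0,0,0.1415,0],[-0.0062,0.0139,-0.0,0,0,0.1415,0],[-0.0042,0.0146,-0.0,0,0,0.1415,0],[-0.0021,0.0151,-0.0,0,0,0.1415,0],[0.0,0.0152,-0.0,0,0,0.1415,0],[0.0022,0.015,-0.0,0,0,0.1415,0],[0.0043,0.0146,-0.0,0,0,0.1415,0],[0.0063,0.0138,-0.0,0,0,0.1415,0],[0.0082,0.0128,-0.0,0,0,0.1415,0],[0.0099,0.0115,-0.0,0,0,0.1415,0]]
[[0.0114,0.01,-0.0,0,0,0.1415,0],[0.0127,0.0083,-0.0,0,0,0.1415,0]]
[[-0.023,-0.0,-0.0,0,0,-0.0,0],[-0.013,-0.0015,-0.0,0,0,-0.1428,0],[-0.013,-0.0015,-0.0,0,0,-0.1428,0],[-0.013,-0.0015,-0.0,0,0,-0.1428,0],[-0.013,-0.0015,-0.0,0,0,-0.1428,0],[-0.013,-0.0015,-0.0,0,0,-0.1428,0],[-0.013,-0.0015,-0.0,0,0,-0.1428,0],[-0.013,-0.0015,-0.0,0,0,-0.1428,0],[-0.013,-0.0015,-0.0,0,0,-0.1428,0],[-0.013,-0.0015,-0.0,0,0,-0.1428,0],[-0.013,-0.0015,-0.0,0,0,-0.1428,0],[-0.013,-0.0015,-0.0,0,0,-0.1428,0]]
```

```bash
python3 -m crank '[[0,0,-0.0405,0,0,0,0],[0,0,-0.0405,0,0,0,0],[0,0,-0.0405,0,0,0,0],[-0.0152,0.0003,0,0,0,0.1415,0],[-0.015,0.0024,0,0,0,0.1415,0],[-0.0145,0.0045,0,0,0,0.1415,0],[-0.0137,0.0065,0,0,0,0.1415,0],[-0.0127,0.0084,0,0,0,0.1415,0],[-0.0114,0.0101,0,0,0,0.1415,0],[-0.0098,0.0116,0,0,0,0.1415,0],[-0.0081,0.0129,0,0,0,0.1415,0],[-0.0062,0.0139,0,0,0,0.1415,0],[-0.0042,0.0146,0,0,0,0.1415,0],[-0.002,0.015,0,0,0,0.1415,0],[0,0.0152,0,0,0,0.1415,0],[0.0022,0.015,0,0,0,0.1415,0],[0.0043,0.0146,0,0,0,0.1415,0],[0.0063,0.0138,0,0,0,0.1415,0],[0.0082,0.0128,0,0,0,0.1415,0],[0.0099,0.0115,0,0,0,0.1415,0]]' >/dev/null; python3 -m crank '[[0.0114,0.01,0,0,0,0.1415,0],[0.0127,0.0083,0,0,0,0.1415,0],[0,0,0,0,0,0,0],[0,0,0,0,0,0,0]]'; python3 - <<'E'
from plan import *
h=here(); print(h); rows([[.644,-.069,.182,-3]],0,h)
E
```

```text
clock: 12.7
eef_pos: [0.6425, -0.0713, 0.2438]
tcp_rot: [[0.999, -0.054, -0.002], [-0.054, -0.999, 0.0], [-0.002, -0.0, -1.0]]
force: [-0.7, 0.3, -0.3]
finger_gap: 0.005
grip_force: 0.0
[ 0.64250605 -0.07134535  0.24383709 -3.1024957 ]
[[0.0007,-0.0012,0.0309,0,0,-0.0009,0],[0.0007,-0.0012,0.0309,0,0,-0.0009,0]]
```

```bash
python3 -m crank '[[0.0007,-0.001,0.031,0,0,0,0],[0.0007,-0.001,0.031,0,0,0,0],[-0.012,0,0,0,0,0,0],[-0.011,0,0,0,0,0,0],[-0.013,-0.0015,0,0,0,-0.143,0],[-0.013,-0.0015,0,0,0,-0.143,0],[-0.013,-0.0015,0,0,0,-0.143,0],[-0.013,-0.0015,0,0,0,-0.143,0],[-0.013,-0.0015,0,0,0,-0.143,0],[-0.013,-0.0015,0,0,0,-0.143,0],[-0.013,-0.0015,0,0,0,-0.143,0],[-0.013,-0.0015,0,0,0,-0.143,0],[-0.013,-0.0015,0,0,0,-0.143,0],[-0.013,-0.0015,0,0,0,-0.143,0],[-0.013,-0.0015,0,0,0,-0.143,0],[0,0,0,0,0,0,0]]'; for i in 1; do python3 -m crank '[[-0.003,0,0,0,0,0,0],[0,0,0,0,0,0,0]]' | grep -E "eef|^force"; done
```

```text
clock: 14.3
eef_pos: [0.5119, -0.1271, 0.1835]
tcp_rot: [[0.048, 0.999, 0.005], [0.999, -0.048, 0.014], [0.014, 0.004, -1.0]]
force: [10.5, 29.2, 3.4]
finger_gap: 0.009
grip_force: 15.2
eef_pos: [0.5119, -0.1273, 0.1835]
force: [10.1, 39.2, 6.6]
```

Force is rising, so it's against something. I'll back off and look at whether it's the stop.

```bash
python3 -m crank '[[0.02,0,0,0,0,0,0],[0.03,0,0,0,0,0,0],[0.03,0,-0.03,0,0,0,0],[0.04,0,-0.02,0,0,0,0],[0.04,0,0,0,0,0,0],[0.04,0,0,0,0,0,0],[0,0,0,0,0,0,0]]'|grep eef; python3 - <<'E'
from h import *
im=vision.snapshot("top"); s=vision.snapshot("side")
c=np.zeros((600,800,3),np.uint8); c[:,:400]=cv2.resize(im[90:240,280:380],(400,600),interpolation=cv2.INTER_CUBIC); c[:,400:]=cv2.resize(s[170:320,290:390],(400,600),interpolation=cv2.INTER_CUBIC)
cv2.imwrite("pics/p4.png",cv2.cvtColor(c,cv2.COLOR_RGB2BGR))
e=lever(im,(320,148,345,205)); P=[ray("top",*p,.195) for p in e]; print(e,P,np.degrees(np.arctan2(*(P[0]-P[1])[1::-1])))
E
```

```text
eef_pos: [0.5203, 0.0666, 0.2331]
(array([329.09906, 194.0099 ], dtype=float32), array([332.10895, 163.9109 ], dtype=float32)) [array([ 0.47164517, -0.14033986,  0.195     ]), array([ 0.55637815, -0.15048545,  0.195     ])] 173.17214130719574
```

View pics/p4.png

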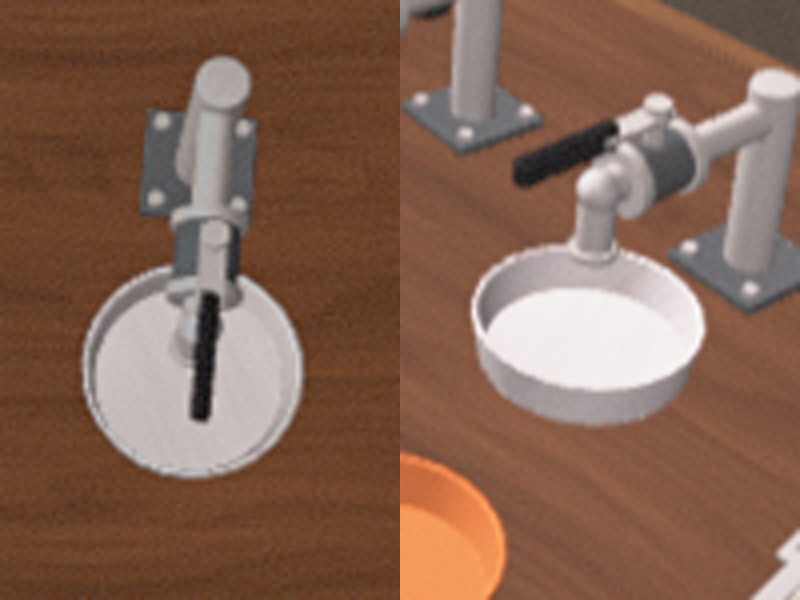

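The lever lies along the pipe over the spout, and the pan hasn't moved. I'll check the angle against the stop with a finer fit, using sub-pixel moments and stand yaw from the plate bolts.

```bash
python3 - <<'E'
from h import *
def fit(im,box):
    x0,y0,x1,y1=box; k=np.float64(im[y0:y1,x0:x1].max(2)); ys,xs=np.where(k<60); w=90-k[ys,xs]
    P=np.array([ray("top",x+x0,y+y0,.197)[:2] for x,y in zip(xs,ys)]); c=np.average(P,0,w); 
    u=np.linalg.eigh(np.cov((P-c).T,aweights=w))[1][:,1]; return c,np.degrees(np.arctan2(u[1],u[0]))%180,len(P)
a=cv2.imread("pics/top0.png"); b=vision.snapshot("top")[...,::-1]
print("B before",fit(a,(280,138,319,158)),"B now",fit(b,(322,155,340,200)),"A now",fit(b,(172,138,211,158)),"A start",fit(a,(190,155,225,200)))
T=lambda x,y,z: ray("top",280+(x-1.5)/4,90+(y-1.5)/4,z)[:2]
q=[T(163,122,.014),T(245,128,.014),T(155,199,.014),T(239,205,.014)]
for i,j in ((0,1),(2,3),(2,0),(3,1)): v=q[j]-q[i]; print(np.degrees(np.arctan2(v[1],v[0])))
E
```

```text
B before (array([ 0.60276739, -0.0668641 ]), np.float64(87.87335500991664), 169) B now (array([ 0.51696593, -0.14704654]), np.float64(170.43915569914554), 129) A now (array([0.60058134, 0.2335735 ]), np.float64(83.89204740471716), 167) A start (array([0.51367216, 0.19118881]), np.float64(149.94793071530688), 172)
-94.57896993665389
-94.4110494875159
-6.61672179255789
-5.77002044460873
```

```bash
python3 - <<'E'
from h import *
T=lambda x,y,z: ray("top",280+(x-1.5)/4,90+(y-1.5)/4,z)[:2]
S=lambda x,y,z: ray("side",290+(x-400-1.5)/4,170+(y-1.5)/4,z)[:2]
ang=lambda v: np.degrees(np.arctan2(v[1],v[0]))
n,a,b,po=T(215,233,.201),T(208.5,295,.201),T(200.5,418,.201),T(222,82,.173)
print(n,a,b,po,"lever",ang(b-n),ang(b-a),"pipe",ang(n-po))
# side: top-edge centreline of sleeve, nut top, post top
n,a,b,po=S(659,101,.201),S(612,128,.201),S(520,162,.201),S(775,82,.173)
print(n,a,b,po,"lever",ang(b-n),ang(b-a),"pipe",ang(n-po))
print(vision.camera_info("wrist"))
E
```

```text
[ 0.60045095 -0.15432151] [ 0.55607157 -0.14880991] [ 0.46994506 -0.14140455] [ 0.72382263 -0.16563593] lever 174.34749822234906 175.08565889350263 pipe 174.76005745660498
[ 0.60234515 -0.15163195] [ 0.55081526 -0.15342824] [ 0.47237181 -0.14123839] [ 0.72512724 -0.163182  ] lever 175.42796567659764 171.16707373443904 pipe 174.626028558336
{'fx': 357.9972186612915, 'fy': 357.9972186612915, 'cx': 277.30141897531956, 'cy': 219.63352026724345, 'hand_eye': array([[ 5.14341309e-04, -9.55755409e-01, -2.94162088e-01,
         7.93615504e-02],
       [ 9.99999655e-01,  2.99908036e-04,  7.74071211e-04,
         6.79400052e-04],
       [-6.51601172e-04, -2.94162385e-01,  9.55755234e-01,
        -1.58289196e-01],
       [ 0.00000000e+00,  0.00000000e+00,  0.00000000e+00,
         1.00000000e+00]])}
```

Both views put lever B in line with the pipe: lever about 175°, pipe about 175°. With the 39 N reaction, that confirms it's fully open on its stop. A is shut, the pan is about 5 mm from the outlet axis, and the arm is clear of everything.

```bash
python3 -c "
from station import ticket; print(ticket.hand_in())"
```

```text
the job is handed in; nothing more can be done
None
```

Job handed in at about 15 s on the robot's clock, done in the order asked: valve A is fully shut, the pan was pushed to about 5 mm off centre under outlet B, valve B is fully open, and the fitting, impeller and wrench were left alone; no verdict came back.

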